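Post a chocolate carton into the sprung-flap keeper

TASK

Take the taller of the two chocolate cartons out of the wooden rack and put it into the white keeper: push its end in past the sprung flap of the sloping mouth, and on until the whole carton is inside and the flap has shut behind it. Leave the short carton, the bowl and the cutters where they are.

Things in the scene. Friction and masses are not known exactly. Their poses are not given: they have to be found in the camera images.
- carton: The taller carton: plain rigid cardboard with a paper band, 18 x 60 x 120 mm, 0.15 to 0.31 kg, standing on end in one slot of the rack. Origin: centre of its lower end (6 mm above the counter at the start). x along its 18 mm thickness, y along its 60 mm width, z up along its 120 mm length.
- carton_center (a point): Middle of the taller carton, 60 mm from either end. Axes as the carton.
- rack: Wooden block with two slots, fixed to the counter, 130 (x) x 94 (y) x 46 mm high. Origin: centre of its underside. The slots lie 30 mm either side of the centre along x, each 23 mm (x) by 66 mm (y), 40 mm deep; which carton stands in which slot varies.
- keeper: White sheet-metal bin like a bread bin, fixed to the counter, 240 mm deep, 232 wide, 210 high, clear flat roof. Origin: on its underside, 114 mm behind its front edge, midway across; x points from its front (robot's side) to its back, y left, z up. Its front stands upright to 150 mm height, then slopes back, rising at 30 degrees, to the roof; the mouth is in that slope.
- keeper_mouth (a point): Centre of the mouth, in the slope's outer surface, 55 mm before the keeper's origin, 180 mm up; axes as the keeper. The mouth is 84 mm wide (y) and 38 mm high along the slope. Behind it a chute leads in square to the slope: forward (+x) and down, 30 degrees from vertical. Its floor starts at the mouth's lower edge; its side guides are 84 mm apart.
- keeper_stop (a point): Centre of the rigid stop at the chute's end, 160 mm straight in from the mouth's centre; axes as the keeper. A carton that is home lies on the chute floor against it, its outer end 40 mm inside the mouth. The carton must be pushed home: it tends to stick where the flap presses on it.
- keeper_flap (a joint): Steel flap filling the mouth, 80 mm wide, 37 mm long, hinged along the mouth's upper edge, swinging inwards only. Radians: 0 shut, 1.4 fully open. A spring shuts it: about 2.3 N at its lower edge to start it, 4 N at 1 rad. With the carton on the chute floor under it, it stands at about 1 rad, its edge 31 mm inside, pressing on the carton.
- short_carton: The shorter carton, 18 x 60 x 80 mm, standing in the rack's other slot; bystander. Origin: centre of its lower end.
- bowl: White ceramic bowl, 104 mm across, 50 high, open; bystander. Origin: centre of its underside.
- steel_cutter: Steel ring cutter, 70 mm across, 45 high; bystander. Origin: centre of its underside.
- white_cutter: White plastic ring cutter, 68 mm across, 22 high; bystander. Origin: centre of its underside.
There are look-alikes about, which are no part of the job. Leave any green look-alike of the carton alone.

How it is judged (in metres and radians):
On the way:
1. the carton, partly in, holds the flap open (value of joint keeper_flap above 0.5 rad and distance between carton_center and keeper_mouth below 0.075 m), for 0.1 s.
At the end, for the whole second after the job is handed in: The taller carton lies at rest wholly inside the keeper, in its chute (its middle within about 30 mm of its place at the stop), and the flap is shut to within 0.1 rad (x of carton_center in the frame of keeper between -0.045 and 0.03 m and y of carton_center in the frame of keeper between -0.042 and 0.042 m and z of carton_center in the frame of keeper between 0.055 and 0.12 m and value of joint keeper_flap below 0.1 rad and linear speed of carton below 0.02 m/s); the robot touches nothing.
It fails at once if a bystander (short carton, bowl or a cutter) is moved by more than 30 mm (distance of any of bowl, steel_cutter, white_cutter, short_carton from where it was at the start of the episode above 0.03 m).
It also fails if it takes over 45 s, if anything falls off the work surface, if the arm or the gripper's body presses on something with over 40 N, if the wrist force passes 120 N, or if a joint passes its speed limit or range.

ROBOT

A 6-joint arm with a two-finger parallel gripper is mounted at the origin on the work surface. World frame = base frame: x ahead of the robot, y to its left, z up, the work surface at z = 0. Lengths are in mm, angles in rad, forces in N, time in s.
With the tool pointing down it reaches from about 375 to 975 mm from the base axis. Payload 3.8 kg.
Tool frame: the origin (TCP) lies midway between the tips of the shut fingers; the grasp point (between the pads) lies pinch_z behind it (pinch_z is the distance from the TCP to the grasp point, in mm); z points along the fingers, y is the line along which they close (so a half turn about z gives the same grasp; the last joint's range is limited). The gripper opens to 88 mm and grips with 3 to 60 N. Pads are 18 mm wide; open, the fingers measure 123 mm over their backs; the gripper's body (75 mm by 187 mm) begins 45 mm behind the grasp point.
Start: joints at [-1.27, 0.264, 1.604, -0, 1.274, -0.037], TCP at [223.698, -636.85, 238.706] pointing down, gripper open.
Joint ranges: [-2.63, 2.63], [-0.94, 2.18], [0.31, 2.57], [-1.31, 4.45], [0, 2.66], [-2.55, 2.55]. Speed limits (rad/s): [2.57, 2.57, 3.14, 3.14, 3.14, 3.14].

INTERFACE

Orientations are given as a unit quaternion [w, x, y, z].
In Python, from rig import * gives the robot as it stands.
- The arm moves only by the shell command python3 -m creep 'ROWS' [FORCE]. ROWS is JSON, a list of rows, each an object of numbers: "rx", "ry", "rz": the turn, a rotation vector about the tool's x, y, z in rad; "x", "y", "z": the shift along the tool's x, y, z in m; "grip": the opening, from -1 (shut) to 1 (fully open). In form: [{"rx": .., "ry": .., "rz": .., "x": .., "y": .., "z": .., "grip": ..}, ...]. A call has 1 to 5 rows; each row shifts and turns the commanded pose from where the row before left it, along the tool's axes as they then stand; what a row does not reach is not made up. A row lasts 1/12 s, in which the tool goes at most 41.7 mm and 7.16 degrees, less where a joint would pass 70% of its speed; a pose out of reach is approached as far as the arm can. A call with a gripper value outside its range is refused whole. The fingers move at their own pace and stop on an object; FORCE is the grip in N (left out, the last holds). Time passes only in rows, so rows that do not move let the fingers close. It gives the time, the measured TCP pose, the force, the opening and the grip force at its end, in the units of the state.
- sense(): the state, without advancing time (a new reading comes with each control period).
- grab_frame(name): name is "scene" or "top"; returns the picture (480x640x3 uint8, red, green, blue); there is no depth.
- camera_params(name): a dict with "fx", "fy", "cx", "cy" (pixels), "k1" (the pictures are not rectified: a ray, as slopes to the right and down, at radius r is drawn at 1 + k1 r^2 times it, then the intrinsics apply), "origin" and "attitude" of the camera in the world. Camera axes: x right, y down, z forward; pixel columns grow to the right and rows downward; lengths in mm; the calibration is good to about 2 mm. A picture is of the moment at which its call begins. camera_params takes no time and is no camera call.
- close_job(): hands the job in; it is judged then, once.
Trained networks look in the newest picture that a camera, given by its name, has taken for a name from the list of things; names that differ only in an ending like _2 or _b are one class to them, and where a whole thing is asked for, a point or a joint stands for the part that bears it (a point fixed in the world has none). Each returns a list of dicts, best first, with "p" (0 to 1); they miss things now and then, are a little off and sometimes report something else, mostly with a low value. They report only what shows in the picture. A call takes as long as a camera call. They do not tell look-alikes from the thing itself.
- look_for(camera, thing): "location" ([row, column] in pixels, amid what is visible of it).
- silhouettes(camera, thing): "mask" (480x640 bool, what is visible of it) and "location" ([row, column] in pixels, amid what is visible of it).
- pinpoint(camera, thing): "location" ([row, column] in pixels: a listed point, or the origin of a listed thing).
The state is a dict: "time_s": time; "q": joint angles; "joint_velocities": joint speeds; "tau": joint torques, N m; "tcp_pos": TCP position; "eef_rot": TCP orientation; "wrist_force": force on the tool from outside, world axes, zero at the start; "ft_torque": the same for the moment, N m; "finger_gap": opening from 0.0 (shut) to 1.0 (fully open); "grip_force": force on a finger pad.
Only numpy, scipy, OpenCV 4.12 (cv2) and the standard library are available. Lean on these libraries where they do the work, as an engineer would, in place of code of your own. Each camera call takes 0.05 s, during which the arm holds its last target. There are 200 camera calls.

## Working session

There is one attempt and no reset: what is moved stays moved. The work goes in short steps, Python scripts to look and compute and a shell command to move; the robot and the scene stay as the last step left them, time stands still between calls to the robot, and variables do not carry over. Pictures are saved under pics/ and viewed, at most 10 in all, crops included, and the job is handed in when it is done.

```bash
ls; mkdir -p pics
python3 - <<'E'
from rig import *
import cv2
s=sense();print(s)
for c in("scene","top"):
    im=grab_frame(c);cv2.imwrite(f"pics/{c}0.png",im[:,:,::-1]);p=camera_params(c);print(c,p)
    for t in("carton","carton_center","rack","keeper","keeper_mouth","short_carton","keeper_stop"):
        print(t,[(round(d["p"],2),[round(float(v),1) for v in d["location"]]) for d in pinpoint(c,t)][:4])
E
```

```text
pics
{'time_s': 0.0, 'q': array([-1.26985737e+00,  2.64763352e-01,  1.60538854e+00,  7.41114259e-06,
        1.27367143e+00, -3.68950116e-02]), 'joint_velocities': array([-0.00088565, -0.00222359,  0.00017017, -0.00078846,  0.00154495,
        0.00067151]), 'tau': array([-1.11564987e-03, -5.02104878e+01, -3.56875849e+01,  7.26583600e-02,
        2.96159077e-02, -1.68036395e-04]), 'tcp_pos': array([ 223.5173821 , -636.16366342,  237.37326786]), 'eef_rot': array([-1.10609152e-03,  9.85766986e-01,  1.68113667e-01, -1.43309673e-04]), 'wrist_force': array([0.83914737, 0.0187078 , 0.38644018]), 'ft_torque': array([-0.0635981 ,  0.00386179,  0.06877178]), 'grip_force': 0.0, 'finger_gap': 1.0001434999279948}
scene {'fx': 543.3156074821422, 'fy': 543.3156074821422, 'cx': 324.33311367556087, 'cy': 232.9859916811696, 'k1': 0.02682537599280154, 'origin': array([1156.0280256 ,   -2.1667629 ,  965.23756446]), 'attitude': array([-0.23417089,  0.70263777,  0.63507326, -0.21942222])}
carton [(0.71, [326.0, 154.7]), (0.56, [252.7, 182.4]), (0.37, [183.8, 446.8])]
carton_center [(0.66, [236.9, 174.7]), (0.63, [315.8, 150.1])]
rack [(0.7, [268.2, 182.4])]
keeper []
keeper_mouth [(0.66, [221.9, 487.3]), (0.61, [262.8, 422.9])]
short_carton [(0.61, [277.8, 180.3])]
keeper_stop []
top {'fx': 463.62442800323134, 'fy': 463.62442800323134, 'cx': 319.464447251321, 'cy': 242.0911099549555, 'k1': -0.028023424522909568, 'origin': array([ 414.18413584,   70.17372729, 1292.36696383]), 'attitude': array([ 0.03601498, -0.7021197 ,  0.71059451, -0.02804076])}
carton [(0.87, [208.8, 454.3]), (0.5, [271.4, 442.5])]
carton_center [(0.76, [207.1, 460.8]), (0.62, [271.2, 450.3])]
rack [(0.82, [255.9, 442.5])]
keeper [(0.74, [186.3, 273.2]), (0.43, [269.7, 443.6])]
keeper_mouth [(0.74, [194.3, 265.4])]
short_carton [(0.51, [250.0, 441.5])]
keeper_stop []
```

View pics/scene0.png

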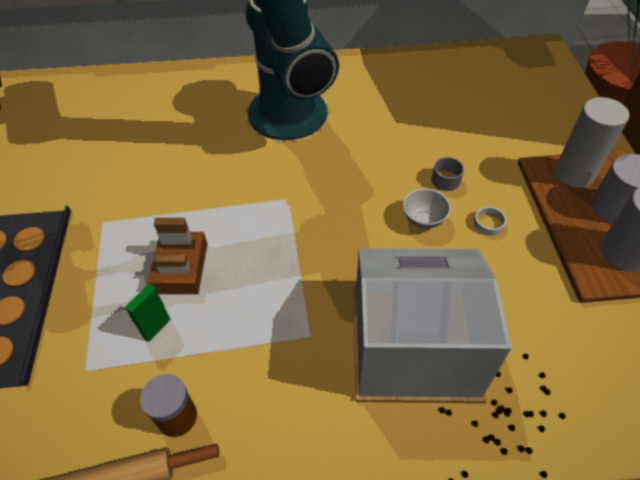

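View pics/top0.png

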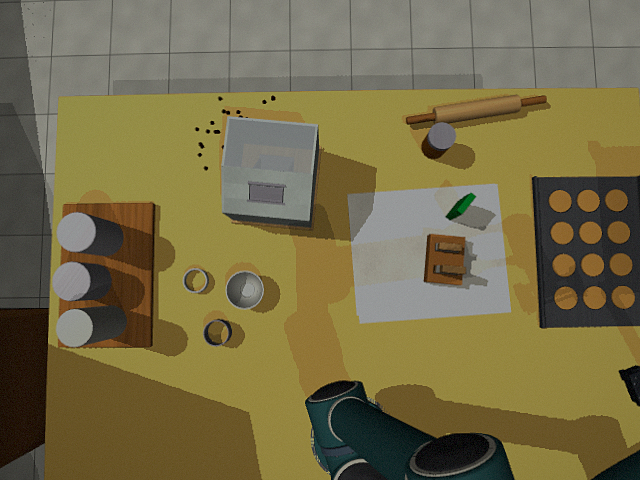

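The scene view shows the rack near (265,180), with the tall carton in the slot nearer the robot (top at 225,172) and the short one behind it. The green look-alike is at (312,148) and the keeper's mouth at (262,423). In the top view the rack is at (259,445) and the mouth at (193,266). I'll enlarge these areas to read the corners.

Run:
```python
import cv2,numpy as np
a=cv2.imread("pics/top0.png");b=cv2.imread("pics/scene0.png")
def crop(im,r,c,h,w,k,st):
    o=cv2.resize(im[r:r+h,c:c+w],None,fx=k,fy=k,interpolation=cv2.INTER_CUBIC)
    for i in range(0,w,st): cv2.putText(o,str(c+i),(i*k,8),0,.33,(0,0,255),1);cv2.line(o,(i*k,8),(i*k,14),(0,0,255),1)
    for i in range(0,h,st): cv2.putText(o,str(r+i),(0,i*k+4),0,.33,(255,0,0),1);cv2.line(o,(22,i*k),(28,i*k),(255,0,0),1)
    return o
cv2.imwrite("pics/c1.png",np.hstack([crop(a,224,412,80,66,6,10),crop(b,212,140,80,66,6,10)]))
cv2.imwrite("pics/c2.png",np.hstack([crop(a,105,212,130,120,3,10),crop(b,240,350,130,146,3,10)]))
```

```text
(no output)
```

View pics/c1.png

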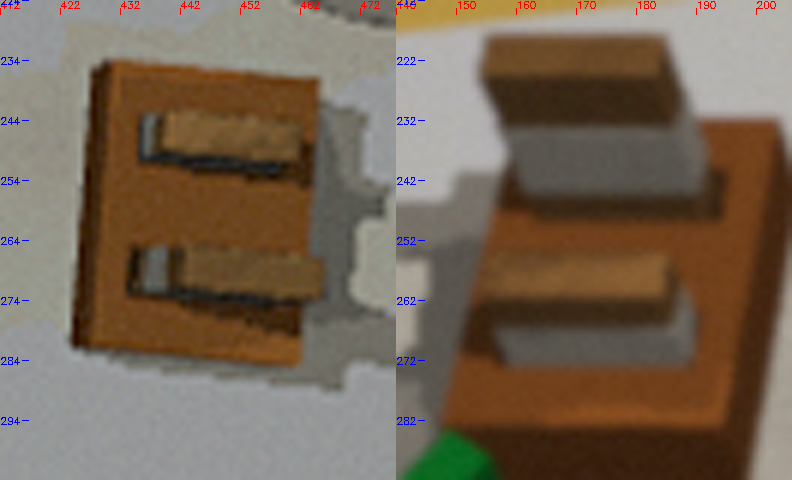

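View pics/c2.png

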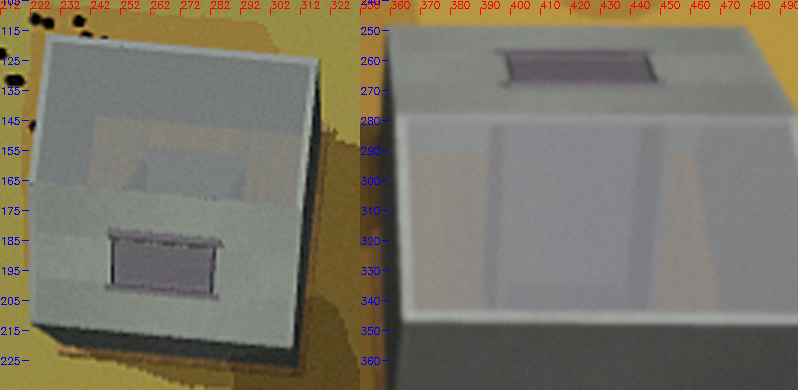

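```bash
cat > h.py <<'E'
from rig import *
import numpy as np, cv2
from scipy.optimize import least_squares
from scipy.spatial.transform import Rotation as R
def proj(c,P):
    p=camera_params(c);w,x,y,z=p["attitude"]
    v=(np.atleast_2d(P)-p["origin"])@R.from_quat([x,y,z,w]).as_matrix()
    s=v[:,:2]/v[:,2:];s=s*(1+p["k1"]*(s**2).sum(1,keepdims=True))
    return s*[p["fx"],p["fy"]]+[p["cx"],p["cy"]]   # col,row
def fit(obs,model,x0):
    f=lambda q:np.concatenate([(proj(c,to(q,model(q)[k]))-px).ravel() for c,k,px in obs])
    r=least_squares(f,x0,loss="soft_l1");return r.x,f(r.x).reshape(-1,2)
def to(q,m): return np.array([q[0],q[1],0])+R.from_euler("z",q[2]).apply(m)
E
python3 - <<'E'
from h import *
np.set_printoptions(precision=2,suppress=True)
w,x,y,z=camera_params("top")["attitude"];print(R.from_quat([x,y,z,w]).as_matrix())
T=lambda X,Y:np.array([412+X/6-.4,224+Y/6-.4]);S=lambda X,Y:np.array([140+(X-396)/6-.4,212+Y/6-.4])
rk=lambda q:{"fl":[65,47,46],"fr":[65,-47,46],"nr":[-65,-47,46],"nl":[-65,47,46]}
# f = far from robot (+x), l = +y
obs=[("top","fl",T(110,62)),("top","fr",T(319,79)),("top","nr",T(299,365)),("top","nl",T(92,347)),
("scene","nl",S(784,122)),("scene","fl",S(722,428)),("scene","fr",S(444,425))]
q,e=fit(obs,rk,[400,-200,0]);print("rack",q,np.degrees(q[2]),e.tolist())
ct=lambda q:{"fl":[9,30,126],"fr":[9,-30,126],"nr":[-9,-30,126],"nl":[-9,30,126]}
obs=[("top","fl",T(182,247)),("top","fr",T(324,256)),("top","nr",T(322,300)),("top","nl",T(180,292)),
("scene","nl",S(665,35)),("scene","nr",S(484,38)),("scene","fl",S(670,73)),("scene","fr",S(481,77))]
q2,e=fit(obs,ct,[400,-200,0]);print("carton",q2,e.tolist(),"in rack:",R.from_euler("z",-q[2]).apply([q2[0]-q[0],q2[1]-q[1],0]))
T=lambda X,Y:np.array([212+X/3-.3,105+Y/3-.3]);S=lambda X,Y:np.array([350+(X-360)/3-.3,240+Y/3-.3])
c,s=19*3**.5/2,9.5
kp=lambda q:{"ul":[-55+c,42,180+s],"ur":[-55+c,-42,180+s],"ll":[-55-c,42,180-s],"lr":[-55-c,-42,180-s],"bl":[q[3],116,210],"br":[q[3],-116,210],"el":[q[4],116,150],"er":[q[4],-116,150]}
obs=[("top","ul",T(112,238)),("top","ur",T(215,243)),("top","lr",T(212,295)),("top","ll",T(112,287)),
("top","bl",T(47,36)),("top","br",T(318,60)),("top","el",T(30,322)),("top","er",T(293,348)),
("scene","lr",S(508,54)),("scene","ll",S(648,54)),("scene","ul",S(656,83)),("scene","ur",S(514,83)),("scene","br",S(402,322))]
q,e=fit(obs,kp,[550,200,0,126,-114]);print("keeper",q,e.tolist());print("mouth",to(q,[-55,0,180]))
E
```

```text
[[-0.01 -1.    0.09]
 [-1.    0.01  0.01]
 [-0.01 -0.09 -1.  ]]
rack [ 479.61 -254.4    -6.39] -366.19887198624826 [[-0.1497447075242917, -1.2500420352313597], [-0.29474487228895896, -0.7756643477167415], [-0.3140134409178472, -0.3301028832109978], [-0.8203060833125733, -0.6862641597879815], [-0.7809718824768765, -1.6911898286074063], [-0.0016723073937896515, -1.1894768206838648], [-0.7360591848744207, -0.7880357428957723]]
carton [ 450.09 -252.58    6.23] [[-0.482040213588391, -0.6241834416832148], [-0.3002630762771332, -1.07154464557442], [-0.09575687177215286, -1.2369444019667526], [-0.30953249287233575, -0.9574112278247071], [0.2595503767435048, -1.8409100960540172], [0.12742900465519824, -1.2066994729522946], [-1.6265108731167288, -1.1319405301919403], [-0.7371995982059332, -0.6406959141840787]] in rack: [-29.55  -1.37   0.  ]
keeper [ 693.48  207.73   -0.09  117.2  -109.73] [[-0.8124279025477961, -0.4201419038593599], [-0.6722056712104063, 0.5342851951335774], [-0.14558695196370763, -2.0039708964052068], [-0.8078653607168462, -1.950834307330183], [-4.757143306732104, -0.35111219566498164], [0.5395762900649288, -1.434858119998097], [-2.95309083648624, 0.7164657575366675], [1.8811563195068857, -0.7517652023268511], [-1.3484181838259133, 0.01008558091643863], [-0.5666366771552589, -0.48005840123329335], [1.3289072592606317, -0.6953598630707916], [-0.5901294940219373, -0.20041558968858908], [-1.6141436495222479, -0.8987350785016588]]
mouth [638.71 212.77 180.  ]
```

```bash
cat >> h.py <<'E'
def tool():
    s=sense();w,x,y,z=s["eef_rot"];return np.array(s["tcp_pos"]),R.from_quat([x,y,z,w])
def goal(p,zdir,ydir):
    "tool-axis shift (mm) if done after the turn / before the turn, and the turn (deg) to reach the pose"
    P,r=tool();z=np.array(zdir)/np.linalg.norm(zdir);y=np.array(ydir)-np.dot(ydir,z)*z;y/=np.linalg.norm(y)
    g=R.from_matrix(np.c_[np.cross(y,z),y,z]);d=np.array(p)-P
    np.set_printoptions(precision=2,suppress=True)
    print("tcp",P,"turn deg",np.degrees((r.inv()*g).as_rotvec()),"shift before",r.inv().apply(d),"after",g.inv().apply(d))
E
python3 - <<'E'
import rig;print([n for n in dir(rig) if not n.startswith("_")], getattr(rig,"pinch_z",None))
from h import *
T=lambda X,Y:np.array([212+X/3-.3,105+Y/3-.3]);S=lambda X,Y:np.array([350+(X-360)/3-.3,240+Y/3-.3])
c,s=19*3**.5/2,9.5
kp=lambda q:{"ul":[-55+c,42,180+s],"ur":[-55+c,-42,180+s],"ll":[-55-c,42,180-s],"lr":[-55-c,-42,180-s],"bl":[q[3],q[5],210],"br":[q[3],-q[5],210],"el":[q[4],q[5],150],"er":[q[4],-q[5],150]}
obs=[("top","ul",T(112,238)),("top","ur",T(215,243)),("top","lr",T(212,295)),("top","ll",T(112,287)),
("top","bl",T(47,36)),("top","br",T(318,60)),("top","el",T(30,322)),("top","er",T(293,348)),
("scene","lr",S(508,54)),("scene","ll",S(648,54)),("scene","ul",S(656,83)),("scene","ur",S(514,83)),("scene","br",S(402,322))]
q,e=fit(obs,kp,[690,207,-.09,120,-110,116]);print("keeper",q,e.round(1).tolist());print("mouth",to(q,[-55,0,180]))
a=-.08;goal([450,-252.5,97],[0,0,-1],[np.cos(a),np.sin(a),0])
E
```

```text
['IKError', 'camera_params', 'close_job', 'grab_frame', 'look_for', 'pinch_z', 'pinpoint', 'sense', 'silhouettes'] 18.700000000000003Traceback (most recent call last):
  File "<stdin>", line 9, in <module>
  File "h.py", line 12, in fit
    r=least_squares(f,x0,loss="soft_l1");return r.x,f(r.x).reshape(-1,2)
    return func(*args, **kwargs)
    result = trf(vector_fun.fun, vector_fun.jac, x0, f0, J0, lb, ub, ftol, xtol,
                 gtol, max_nfev, x_scale, loss_function, tr_solver,
                 tr_options.copy(), verbose, callback=callback_wrapped)
    return trf_no_bounds(
        fun, jac, x0, f0, J0, ftol, xtol, gtol, max_nfev, x_scale,
        loss_function, tr_solver, tr_options, verbose, callback=callback)
    f_new = fun(x_new)
    self._update_fun()
    ~~~~~~~~~~~~~~~~^^
    self.f = self.fun_wrapped(xp_copy(self.x))
             ~~~~~~~~~~~~~~~~^^^^^^^^^^^^^^^^^
    return np.atleast_1d(self.fun(x))
                         ~~~~~~~~^^^
    return self.f(x, *self.args, **self.kwargs)
           ~~~~~~^^^^^^^^^^^^^^^^^^^^^^^^^^^^^^
  File "h.py", line 11, in <lambda>
    f=lambda q:np.concatenate([(proj(c,to(q,model(q)[k]))-px).ravel() for c,k,px in obs])
                                ~~~~^^^^^^^^^^^^^^^^^^^^^
  File "h.py", line 6, in proj
    p=camera_params(c);w,x,y,z=p["attitude"]
ValueError: time passes only in moves, steps and waits
```

```bash
sed -i 's/^def proj/from functools import lru_cache\ncam=lru_cache(camera_params)\ndef proj/; s/p=camera_params(c);w/p=cam(c);w/' h.py
python3 - <<'E'
from h import *
T=lambda X,Y:np.array([212+X/3-.3,105+Y/3-.3]);S=lambda X,Y:np.array([350+(X-360)/3-.3,240+Y/3-.3])
c,s=19*3**.5/2,9.5
kp=lambda q:{"ul":[-55+c,42,180+s],"ur":[-55+c,-42,180+s],"ll":[-55-c,42,180-s],"lr":[-55-c,-42,180-s],"bl":[q[3],q[5],210],"br":[q[3],-q[5],210],"el":[q[4],q[5],150],"er":[q[4],-q[5],150]}
obs=[("top","ul",T(112,238)),("top","ur",T(215,243)),("top","lr",T(212,295)),("top","ll",T(112,287)),
("top","bl",T(47,36)),("top","br",T(318,60)),("top","el",T(30,322)),("top","er",T(293,348)),
("scene","lr",S(508,54)),("scene","ll",S(648,54)),("scene","ul",S(656,83)),("scene","ur",S(514,83)),("scene","br",S(402,322))]
q,e=fit(obs,kp,[690,207,-.09,120,-110,116]);print("keeper",q,e.round(1).tolist());print("mouth",to(q,[-55,0,180]))
a=-.08;goal([450,-252.5,97],[0,0,-1],[np.cos(a),np.sin(a),0])
E
```

```text
keeper [ 6.93337956e+02  2.05816868e+02 -1.07348514e-01  1.17720131e+02
 -1.09682749e+02  1.09866765e+02] [[-0.2, -0.7], [-0.2, 0.8], [0.2, -1.7], [-0.5, -2.2], [-0.6, -1.0], [-0.5, -1.0], [-0.4, 0.2], [-0.6, -0.3], [-1.8, -0.3], [-1.0, -0.2], [0.6, -0.3], [-1.4, -0.5], [-0.1, -1.6]]
mouth [638.65455335 211.70970272 180.        ]
tcp [ 223.72 -636.89  238.77] turn deg [  0.01   0.   -66.06] shift before [ 340.89 -287.68  141.74] after [401.24 194.83 141.77]
```

```bash
R5='' ; python3 -m creep '[{"rz":-0.115},{"rz":-0.115},{"rz":-0.115},{"rz":-0.115},{"rz":-0.115}]' >/dev/null
python3 -m creep '[{"rz":-0.115},{"rz":-0.115},{"rz":-0.115},{"rz":-0.115},{"rz":-0.118}]'
python3 -m creep '[{"x":0.031,"y":0.015},{"x":0.031,"y":0.015},{"x":0.031,"y":0.015},{"x":0.031,"y":0.015},{"x":0.031,"y":0.015}]'>/dev/null
python3 -m creep '[{"x":0.031,"y":0.015},{"x":0.031,"y":0.015},{"x":0.031,"y":0.015},{"x":0.031,"y":0.015},{"x":0.031,"y":0.015}]'>/dev/null
python3 -m creep '[{"x":0.031,"y":0.015},{"x":0.031,"y":0.015},{"x":0.029,"y":0.015}]'
python3 -c '
from h import *
print(sense()["q"],sense()["wrist_force"])
goal([450,-252.5,97],[0,0,-1],[np.cos(-.08),np.sin(-.08),0])'
```

```text
[-1.26988668e+00  2.63871518e-01  1.60390911e+00  1.16368774e-05
  1.27369903e+00 -3.69147291e-02] [-0.0708043  -1.03080988  0.4169506 ]
tcp [ 223.72 -636.89  238.77] turn deg [  0.01   0.   -66.06] shift before [ 340.89 -287.68  141.74] after [401.24 194.83 141.77]$[0]: bad value
$[0]: bad value
$[0]: bad value
$[0]: bad value
$[0]: bad value
```

```bash
python3 -m creep '[{"rx":0,"ry":0,"rz":-0.115,"x":0,"y":0,"z":0,"grip":1},{"rx":0,"ry":0,"rz":-0.115,"x":0,"y":0,"z":0,"grip":1},{"rx":0,"ry":0,"rz":-0.115,"x":0,"y":0,"z":0,"grip":1},{"rx":0,"ry":0,"rz":-0.115,"x":0,"y":0,"z":0,"grip":1},{"rx":0,"ry":0,"rz":-0.115,"x":0,"y":0,"z":0,"grip":1}]'; python3 -c '
from h import *
goal([450,-252.5,97],[0,0,-1],[np.cos(-.08),np.sin(-.08),0])'
```

```text
time_s: 1.22
tcp_pos: [223.7, -636.8, 238.7]
eef_rot: [-0.0, 0.896, 0.443, 0.0]
wrist_force: [-0.1, -0.0, -0.3]
finger_gap: 1.002
grip_force: 0.0
tcp [ 223.69 -636.84  238.7 ] turn deg [ -0.    -0.   -32.79] shift before [442.8  -53.47 141.72] after [401.2  194.88 141.7 ]
```

```bash
python3 -m creep '[{"rx":0,"ry":0,"rz":-0.115,"x":0,"y":0,"z":0,"grip":1},{"rx":0,"ry":0,"rz":-0.115,"x":0,"y":0,"z":0,"grip":1},{"rx":0,"ry":0,"rz":-0.115,"x":0,"y":0,"z":0,"grip":1},{"rx":0,"ry":0,"rz":-0.115,"x":0,"y":0,"z":0,"grip":1},{"rx":0,"ry":0,"rz":-0.112,"x":0,"y":0,"z":0,"grip":1}]' >/dev/null
python3 -m creep '[{"rx":0,"ry":0,"rz":0,"x":0.031,"y":0.015,"z":0,"grip":1},{"rx":0,"ry":0,"rz":0,"x":0.031,"y":0.015,"z":0,"grip":1},{"rx":0,"ry":0,"rz":0,"x":0.031,"y":0.015,"z":0,"grip":1},{"rx":0,"ry":0,"rz":0,"x":0.031,"y":0.015,"z":0,"grip":1},{"rx":0,"ry":0,"rz":0,"x":0.031,"y":0.015,"z":0,"grip":1}]'
python3 -m creep '[{"rx":0,"ry":0,"rz":0,"x":0.031,"y":0.015,"z":0,"grip":1},{"rx":0,"ry":0,"rz":0,"x":0.031,"y":0.015,"z":0,"grip":1},{"rx":0,"ry":0,"rz":0,"x":0.031,"y":0.015,"z":0,"grip":1},{"rx":0,"ry":0,"rz":0,"x":0.031,"y":0.015,"z":0,"grip":1},{"rx":0,"ry":0,"rz":0,"x":0.031,"y":0.015,"z":0,"grip":1}]' >/dev/null
python3 -m creep '[{"rx":0,"ry":0,"rz":0,"x":0.031,"y":0.015,"z":0,"grip":1},{"rx":0,"ry":0,"rz":0,"x":0.031,"y":0.015,"z":0,"grip":1},{"rx":0,"ry":0,"rz":0,"x":0.029,"y":0.015,"z":0,"grip":1}]' 
python3 -c '
from h import *
print(sense()["q"],sense()["wrist_force"])
goal([450,-252.5,97],[0,0,-1],[np.cos(-.08),np.sin(-.08),0])
im=grab_frame("scene");cv2.imwrite("pics/s1.png",im[:,:,::-1]);print(grab_frame("top").shape)'
```

```text
time_s: 2.05
tcp_pos: [312.2, -487.6, 238.8]
eef_rot: [0.0, 0.737, 0.676, 0.0]
wrist_force: [0.4, -0.7, -0.3]
finger_gap: 0.998
grip_force: 0.0
time_s: 2.72
tcp_pos: [453.0, -252.3, 239.1]
eef_rot: [0.0, 0.737, 0.676, 0.0]
wrist_force: [1.1, 0.0, -0.1]
finger_gap: 0.996
grip_force: 0.0
[-5.56353344e-01 -3.45288322e-02  1.93413275e+00  1.91139880e-04
  1.24127837e+00 -4.70457906e-01] [ 1.05939067  0.02044279 -0.07906623]
tcp [ 453.05 -252.35  239.06] turn deg [ 0.04  0.01 -0.34] shift before [ -0.39  -3.12 142.06] after [ -0.4   -3.02 142.06]
(480, 640, 3)
```

```bash
python3 -m creep '[{"rx":0,"ry":0,"rz":0,"x":0,"y":-0.003,"z":0.035,"grip":1},{"rx":0,"ry":0,"rz":0,"x":0,"y":0,"z":0.035,"grip":1},{"rx":0,"ry":0,"rz":0,"x":0,"y":0,"z":0.035,"grip":1},{"rx":0,"ry":0,"rz":0,"x":0,"y":0,"z":0.025,"grip":1},{"rx":0,"ry":0,"rz":0,"x":0,"y":0,"z":0.011,"grip":1}]' 
python3 -m creep '[{"rx":0,"ry":0,"rz":0,"x":0,"y":0,"z":0,"grip":-0.2},{"rx":0,"ry":0,"rz":0,"x":0,"y":0,"z":0,"grip":-0.2},{"rx":0,"ry":0,"rz":0,"x":0,"y":0,"z":0,"grip":-0.4},{"rx":0,"ry":0,"rz":0,"x":0,"y":0,"z":0,"grip":-0.4},{"rx":0,"ry":0,"rz":0,"x":0,"y":0,"z":0,"grip":-0.4}]' 15
python3 -c '
from h import *
im=grab_frame("scene")[190:310,110:270];cv2.imwrite("pics/s2.png",cv2.resize(im[:,:,::-1],None,fx=4,fy=4))
im=grab_frame("top")'
```

```text
time_s: 3.23
tcp_pos: [446.5, -252.8, 93.7]
eef_rot: [-0.003, 0.737, 0.676, -0.001]
wrist_force: [-1.2, 0.5, -0.6]
finger_gap: 1.0
grip_force: 0.0
time_s: 3.65
tcp_pos: [450.8, -254.8, 99.8]
eef_rot: [0.002, 0.737, 0.676, 0.0]
wrist_force: [0.4, -0.5, -0.1]
finger_gap: 0.643
grip_force: 0.0
```

View pics/s2.png

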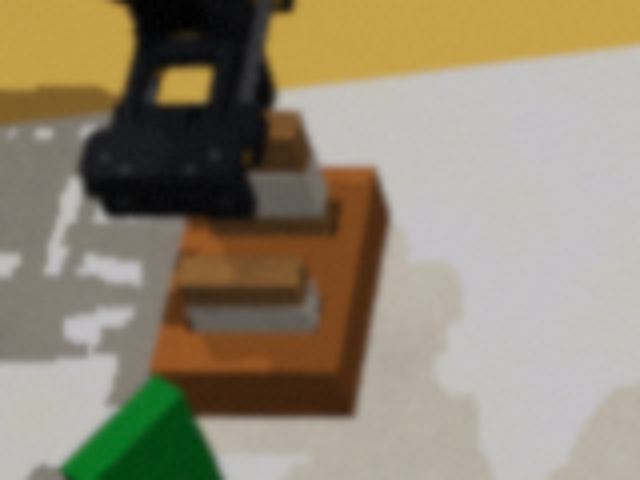

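The rack, both cartons and the gripper show. The dark gripper part sits over the carton at crop columns 85–255, left of the carton's visible edge at 305. I'll check this by projection before closing.

```bash
python3 -c '
from h import *
P,r=tool();np.set_printoptions(precision=1,suppress=True);print(P)
for n,v in dict(tcp=[0,0,0],frontfinger=[0,28,0],ffl=[9,28,0],ffr=[-9,28,0],ffback=[0,46,0],body=[0,0,-64],bodyx=[37,0,-64],bodyx_=[-37,0,-64],by=[0,93,-64]).items():
    print(n,(proj("scene",P+r.apply(v))-[110,190])*4)
print("carton",(proj("scene",[[459,-222.5,126],[459,-282.5,126]])-[110,190])*4)
print(sense()["finger_gap"])'
```

```text
[ 450.3 -254.4   99.1]
tcp [[244.9 152.6]]
frontfinger [[235.8 196.8]]
ffl [[253.9 196.6]]
ffr [[217.7 197.1]]
ffback [[229.8 226. ]]
body [[213.8  70.9]]
bodyx [[290.7  69.8]]
bodyx_ [[136.8  72. ]]
by [[179.3 226.5]]
carton [[296.1 127.6]
 [172.9 137.7]]
0.55445494377332
```

```bash
python3 -m creep '[{"rx":0,"ry":0,"rz":0,"x":0,"y":0,"z":0,"grip":-1},{"rx":0,"ry":0,"rz":0,"x":0,"y":0,"z":0,"grip":-1},{"rx":0,"ry":0,"rz":0,"x":0,"y":0,"z":0,"grip":-1},{"rx":0,"ry":0,"rz":0,"x":0,"y":0,"z":0,"grip":-1},{"rx":0,"ry":0,"rz":0,"x":0,"y":0,"z":0,"grip":-1}]' 40
python3 -m creep '[{"rx":0,"ry":0,"rz":0,"x":0,"y":0,"z":0,"grip":-1},{"rx":0,"ry":0,"rz":0,"x":0,"y":0,"z":0,"grip":-1},{"rx":0,"ry":0,"rz":0,"x":0,"y":0,"z":0,"grip":-1},{"rx":0,"ry":0,"rz":0,"x":0,"y":0,"z":0,"grip":-1}]'
```

```text
time_s: 4.17
tcp_pos: [449.4, -253.8, 97.7]
eef_rot: [-0.0, 0.737, 0.676, 0.0]
wrist_force: [-0.3, 0.9, 1.3]
finger_gap: 0.199
grip_force: 39.9
time_s: 4.5
tcp_pos: [449.4, -253.8, 97.7]
eef_rot: [-0.0, 0.737, 0.676, 0.0]
wrist_force: [-0.3, 1.1, -0.7]
finger_gap: 0.199
grip_force: 39.9
```

```bash
cat >> h.py <<'E'
YAW=-.107; M=np.array([638.7,211.7,180])
K=R.from_euler("z",YAW); U=K.apply([.5,0,-.866]); SL=K.apply([.866,0,.5]); KY=K.apply([0,1,0])
def ins(depth,low,lat=0,turn=0,ext=91.7):
    "pose with the tool's front point (ext mm ahead of TCP) depth mm inside the mouth, low mm along the slope"
    goal(M+U*(depth-ext)+SL*low+KY*lat,U,SL if not turn else turn*KY)
E
python3 -m creep '[{"rx":0,"ry":0,"rz":0,"x":0,"y":0,"z":-0.010,"grip":-1},{"rx":0,"ry":0,"rz":0,"x":0,"y":0,"z":-0.025,"grip":-1},{"rx":0,"ry":0,"rz":0,"x":0,"y":0,"z":-0.035,"grip":-1},{"rx":0,"ry":0,"rz":0,"x":0,"y":0,"z":-0.035,"grip":-1},{"rx":0,"ry":0,"rz":0,"x":0,"y":0,"z":-0.035,"grip":-1}]'
python3 -m creep '[{"rx":0,"ry":0,"rz":0,"x":0,"y":0,"z":-0.035,"grip":-1},{"rx":0,"ry":0,"rz":0,"x":0,"y":0,"z":-0.035,"grip":-1},{"rx":0,"ry":0,"rz":0,"x":0,"y":0,"z":-0.020,"grip":-1},{"rx":0,"ry":0,"rz":0,"x":0,"y":0,"z":0,"grip":-1},{"rx":0,"ry":0,"rz":0,"x":0,"y":0,"z":0,"grip":-1}]'
python3 -c '
from h import *
print(M+U*(-116.7)-SL*5,sense()["q"]);ins(-30,-5)'
```

```text
time_s: 4.92
tcp_pos: [448.8, -253.4, 239.2]
eef_rot: [-0.001, 0.737, 0.676, -0.0]
wrist_force: [1.5, -0.4, -1.6]
finger_gap: 0.199
grip_force: 39.9
time_s: 5.33
tcp_pos: [449.8, -254.1, 329.0]
eef_rot: [0.001, 0.737, 0.676, 0.0]
wrist_force: [0.3, -0.1, -2.4]
finger_gap: 0.202
grip_force: 39.9
[576.37846945 218.39396971 278.5622    ] [-5.62368134e-01 -8.51128040e-02  1.81791795e+00 -6.92511257e-05
  1.40595451e+00 -4.76340721e-01]
tcp [ 449.8  -254.08  328.96] turn deg [-29.86  -0.24   1.19] shift before [481.72  82.91  45.62] after [483.29  40.1   76.35]
```

```bash
python3 -m creep '[{"rx":0,"ry":0,"rz":0,"x":0.020,"y":0.003,"z":0,"grip":-1},{"rx":0,"ry":0,"rz":0,"x":0.036,"y":0.003,"z":0,"grip":-1},{"rx":0,"ry":0,"rz":0,"x":0.036,"y":0.003,"z":0,"grip":-1},{"rx":0,"ry":0,"rz":0,"x":0.036,"y":0.003,"z":0,"grip":-1},{"rx":0,"ry":0,"rz":0,"x":0.036,"y":0.003,"z":0,"grip":-1}]' >/dev/null
python3 -m creep '[{"rx":0,"ry":0,"rz":0,"x":0.036,"y":0.003,"z":0,"grip":-1},{"rx":0,"ry":0,"rz":0,"x":0.036,"y":0.003,"z":0,"grip":-1},{"rx":0,"ry":0,"rz":0,"x":0.036,"y":0.003,"z":0,"grip":-1},{"rx":0,"ry":0,"rz":0,"x":0.036,"y":0.003,"z":0,"grip":-1},{"rx":0,"ry":0,"rz":0,"x":0.036,"y":0.003,"z":0,"grip":-1}]'
python3 -m creep '[{"rx":0,"ry":0,"rz":0,"x":0.036,"y":0.003,"z":0,"grip":-1},{"rx":0,"ry":0,"rz":0,"x":0.036,"y":0.003,"z":0,"grip":-1},{"rx":0,"ry":0,"rz":0,"x":0.036,"y":0.003,"z":0,"grip":-1},{"rx":0,"ry":0,"rz":0,"x":0.028,"y":0.003,"z":0,"grip":-1},{"rx":0,"ry":0,"rz":0,"x":0,"y":0,"z":0,"grip":-1}]'
python3 -m creep '[{"rx":-0.104,"ry":0,"rz":0,"x":0,"y":0,"z":0,"grip":-1},{"rx":-0.104,"ry":0,"rz":0,"x":0,"y":0,"z":0,"grip":-1},{"rx":-0.104,"ry":0,"rz":0,"x":0,"y":0,"z":0,"grip":-1},{"rx":-0.104,"ry":0,"rz":0,"x":0,"y":0,"z":0,"grip":-1},{"rx":-0.105,"ry":0,"rz":0,"x":0,"y":0,"z":0,"grip":-1}]'
python3 -m creep '[{"rx":0,"ry":0,"rz":0,"x":0,"y":0,"z":0,"grip":-1},{"rx":0,"ry":0,"rz":0,"x":0,"y":0,"z":0,"grip":-1}]'
python3 -c '
from h import *
print(sense()["q"]);ins(-30,-5)'
```

```text
time_s: 6.17
tcp_pos: [507.2, 87.9, 324.1]
eef_rot: [-0.002, 0.737, 0.676, -0.002]
wrist_force: [0.0, -0.9, -1.4]
finger_gap: 0.202
grip_force: 39.9
time_s: 6.58
tcp_pos: [531.3, 225.1, 323.4]
eef_rot: [-0.002, 0.735, 0.678, -0.002]
wrist_force: [-0.1, -0.9, -2.5]
finger_gap: 0.205
grip_force: 39.9
time_s: 7.0
tcp_pos: [531.3, 219.7, 324.8]
eef_rot: [0.191, 0.712, 0.653, 0.174]
wrist_force: [0.2, -1.7, -2.0]
finger_gap: 0.202
grip_force: 39.9
time_s: 7.17
tcp_pos: [529.6, 219.8, 323.5]
eef_rot: [0.188, 0.712, 0.655, 0.17]
wrist_force: [0.4, 0.2, -1.3]
finger_gap: 0.198
grip_force: 39.9
[ 0.51698919 -0.23512075  2.03489989 -0.35544855  0.9392846   0.75307342]
tcp [529.6  219.81 323.47] turn deg [-0.57 -0.44  1.23] shift before [ 2.76 18.59 57.07] after [ 3.59 17.96 57.23]
```

```bash
python3 -m creep '[{"rx":-0.01,"ry":-0.008,"rz":0.021,"x":0.003,"y":0.009,"z":0,"grip":-1},{"rx":0,"ry":0,"rz":0,"x":0,"y":0.009,"z":0.010,"grip":-1},{"rx":0,"ry":0,"rz":0,"x":0,"y":0,"z":0.025,"grip":-1},{"rx":0,"ry":0,"rz":0,"x":0,"y":0,"z":0.022,"grip":-1},{"rx":0,"ry":0,"rz":0,"x":0,"y":0,"z":0,"grip":-1}]'
python3 -m creep '[{"rx":0,"ry":0,"rz":0,"x":0,"y":0,"z":0,"grip":-1},{"rx":0,"ry":0,"rz":0,"x":0,"y":0,"z":0,"grip":-1}]'>/dev/null
python3 -c '
from h import *
ins(-30,-5)
a=grab_frame("scene")[190:300,340:500];b=grab_frame("top")[140:250,200:340]
f=lambda i,k:cv2.resize(i[:,:,::-1],None,fx=k,fy=k,interpolation=cv2.INTER_CUBIC)
cv2.imwrite("pics/s3.png",np.hstack([f(a,2.6),f(b,2.6)]))
P,r=tool()
print("scene",((proj("scene",[P+r.apply(v) for v in([30,9,91.7],[-30,9,91.7],[30,-9,91.7],[-30,-9,91.7],[30,9,20],[-30,9,20])])-[340,190])*2.6).round().tolist())
'
```

```text
time_s: 7.58
tcp_pos: [577.6, 217.4, 282.0]
eef_rot: [0.193, 0.72, 0.644, 0.172]
wrist_force: [-0.9, -0.9, -4.2]
finger_gap: 0.2
grip_force: 39.9
tcp [578.04 218.96 287.94] turn deg [ 0.38 -0.11 -0.21] shift before [-0.76 -6.08  2.28] after [-0.74 -6.07  2.33]
scene [[269.0, 149.0], [177.0, 149.0], [264.0, 138.0], [174.0, 138.0], [278.0, 45.0], [183.0, 45.0]]
```

View pics/s3.png

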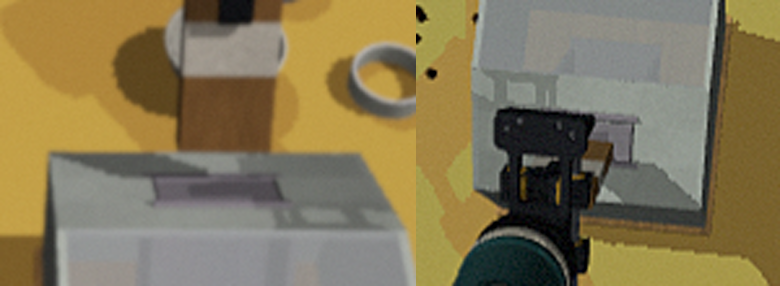

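The carton's end (crop columns 180–272) hangs centred just before the mouth (153–283), within 1 px of the prediction. Starting the insertion.

```bash
python3 -m creep '[{"rx":0,"ry":0,"rz":0,"x":-0.001,"y":-0.005,"z":0.004,"grip":-1},{"rx":0,"ry":0,"rz":0,"x":0,"y":0,"z":0.010,"grip":-1},{"rx":0,"ry":0,"rz":0,"x":0,"y":0,"z":0.010,"grip":-1},{"rx":0,"ry":0,"rz":0,"x":0,"y":0,"z":0.006,"grip":-1},{"rx":0,"ry":0,"rz":0,"x":0,"y":0,"z":0,"grip":-1}]'
python3 -c '
from h import *
ins(0,-5)'
python3 -m creep '[{"rx":0,"ry":0,"rz":0,"x":0,"y":0,"z":0.005,"grip":-1},{"rx":0,"ry":0,"rz":0,"x":0,"y":0,"z":0.005,"grip":-1},{"rx":0,"ry":0,"rz":0,"x":0,"y":0,"z":0.005,"grip":-1},{"rx":0,"ry":0,"rz":0,"x":0,"y":0,"z":0,"grip":-1}]'
python3 -c '
from h import *
ins(15,-5);print("tool force",tool()[1].inv().apply(sense()["wrist_force"]))'
```

```text
time_s: 8.27
tcp_pos: [587.1, 216.6, 256.4]
eef_rot: [0.194, 0.719, 0.644, 0.175]
wrist_force: [-0.5, 0.0, -2.3]
finger_gap: 0.198
grip_force: 39.9
tcp [587.05 216.64 256.44] turn deg [ 0.24 -0.04 -0.12] shift before [0.61 1.7  0.45] after [0.6  1.71 0.44]
time_s: 8.6
tcp_pos: [595.1, 216.6, 246.1]
eef_rot: [0.194, 0.719, 0.644, 0.176]
wrist_force: [-5.4, 1.1, 2.6]
finger_gap: 0.204
grip_force: 39.9
tcp [595.07 216.56 246.13] turn deg [ 0.38 -0.14 -0.19] shift before [-0.18 -0.07  2.52] after [-0.17 -0.05  2.52]
tool force [ 0.54 -3.42 -4.96]
```

```bash
python3 -m creep '[{"rx":0,"ry":0,"rz":0,"x":0,"y":0,"z":0.006,"grip":-1},{"rx":0,"ry":0,"rz":0,"x":0,"y":0,"z":0.006,"grip":-1},{"rx":0,"ry":0,"rz":0,"x":0,"y":0,"z":0.006,"grip":-1},{"rx":0,"ry":0,"rz":0,"x":0,"y":0,"z":0,"grip":-1}]'
python3 -c '
from h import *
ins(33,-5);print("tool force",tool()[1].inv().apply(sense()["wrist_force"]))'
python3 -m creep '[{"rx":0,"ry":0,"rz":0,"x":0,"y":0,"z":0.005,"grip":-1},{"rx":0,"ry":0,"rz":0,"x":0,"y":0,"z":0.005,"grip":-1},{"rx":0,"ry":0,"rz":0,"x":0,"y":0,"z":0,"grip":-1}]'
python3 -c '
from h import *
ins(43,-5);print("tool force",tool()[1].inv().apply(sense()["wrist_force"]))'
```

```text
time_s: 8.93
tcp_pos: [603.1, 215.3, 228.6]
eef_rot: [0.193, 0.719, 0.644, 0.175]
wrist_force: [-4.7, 1.1, -1.7]
finger_gap: 0.196
grip_force: 40.0
tcp [603.06 215.32 228.64] turn deg [ 0.21 -0.07 -0.16] shift before [0.21 1.7  1.35] after [0.21 1.7  1.34]
tool force [ 0.53 -5.01 -0.99]
time_s: 9.18
tcp_pos: [608.3, 214.7, 220.4]
eef_rot: [0.193, 0.719, 0.644, 0.175]
wrist_force: [-4.2, 1.5, -3.2]
finger_gap: 0.201
grip_force: 40.0
tcp [608.31 214.7  220.36] turn deg [ 0.25 -0.07 -0.15] shift before [0.26 1.26 1.53] after [0.26 1.27 1.53]
tool force [ 1.03 -5.38  0.6 ]
```

```bash
python3 -m creep '[{"rx":0,"ry":0,"rz":0,"x":0,"y":0,"z":0.008,"grip":-1},{"rx":0,"ry":0,"rz":0,"x":0,"y":0,"z":0.008,"grip":-1},{"rx":0,"ry":0,"rz":0,"x":0,"y":0,"z":0.008,"grip":-1},{"rx":0,"ry":0,"rz":0,"x":0,"y":0,"z":0,"grip":-1}]'
python3 -c '
from h import *
ins(67,-5);print("tool force",tool()[1].inv().apply(sense()["wrist_force"]))'
python3 -m creep '[{"rx":0,"ry":0,"rz":0,"x":0,"y":0,"z":0.008,"grip":-1},{"rx":0,"ry":0,"rz":0,"x":0,"y":0,"z":0.007,"grip":-1},{"rx":0,"ry":0,"rz":0,"x":0,"y":-0.002,"z":0,"grip":-1},{"rx":0,"ry":0,"rz":0,"x":0,"y":-0.001,"z":0,"grip":-1}]'
python3 -c '
from h import *
ins(84,-5);print("tool force",tool()[1].inv().apply(sense()["wrist_force"]))'
```

```text
time_s: 9.52
tcp_pos: [620.7, 213.2, 198.6]
eef_rot: [0.193, 0.719, 0.644, 0.175]
wrist_force: [-4.2, 2.5, -4.2]
finger_gap: 0.201
grip_force: 40.0
tcp [620.67 213.24 198.63] turn deg [ 0.23 -0.05 -0.13] shift before [0.4  1.35 0.49] after [0.4  1.35 0.48]
tool force [ 2.03 -5.92  1.4 ]
time_s: 9.85
tcp_pos: [625.9, 213.0, 185.8]
eef_rot: [0.194, 0.719, 0.644, 0.176]
wrist_force: [-3.9, 0.2, -3.8]
finger_gap: 0.197
grip_force: 39.9
tcp [625.91 213.04 185.82] turn deg [ 0.33 -0.1  -0.16] shift before [0.04 3.2  3.79] after [0.04 3.22 3.77]
tool force [-0.21 -5.33  1.29]
```

```bash
python3 -m creep '[{"rx":0,"ry":0,"rz":0,"x":0,"y":0,"z":0.004,"grip":-1},{"rx":0,"ry":0,"rz":0,"x":0,"y":0,"z":0,"grip":-1},{"rx":0,"ry":0,"rz":0,"x":0,"y":0,"z":0,"grip":-0.1},{"rx":0,"ry":0,"rz":0,"x":0,"y":0,"z":0,"grip":-0.1},{"rx":0,"ry":0,"rz":0,"x":0,"y":0,"z":0,"grip":-0.1}]'
python3 -m creep '[{"rx":0,"ry":0,"rz":0,"x":0,"y":0,"z":0,"grip":-0.1},{"rx":0,"ry":0,"rz":0,"x":0,"y":0,"z":-0.008,"grip":-0.1},{"rx":0,"ry":0,"rz":0,"x":0,"y":0,"z":-0.025,"grip":-0.1},{"rx":0,"ry":0,"rz":0,"x":0,"y":0,"z":-0.035,"grip":-0.1},{"rx":0,"ry":0,"rz":0,"x":0,"y":0,"z":-0.022,"grip":-0.1}]'
python3 -c '
from h import *
print(sense()["q"])
a=grab_frame("scene")[190:350,340:520];b=grab_frame("top")[110:250,200:340]
f=lambda i:cv2.resize(i[:,:,::-1],(400,400),interpolation=cv2.INTER_CUBIC)
cv2.imwrite("pics/s4.png",np.hstack([f(a),f(b)]));ins(0,-9,ext=0,turn=1);ins(0,-9,ext=0,turn=-1)'
```

```text
time_s: 10.27
tcp_pos: [630.0, 213.7, 185.6]
eef_rot: [0.195, 0.718, 0.644, 0.178]
wrist_force: [0.0, 1.0, 0.4]
finger_gap: 0.406
grip_force: 0.0
time_s: 10.68
tcp_pos: [583.3, 218.3, 264.9]
eef_rot: [0.195, 0.718, 0.644, 0.178]
wrist_force: [1.2, 1.0, 0.7]
finger_gap: 0.449
grip_force: 0.0
[ 0.4674907  -0.10918863  2.0441344  -0.39694675  0.78375117  0.79991487]
tcp [584.88 219.54 268.51] turn deg [  1.14   0.38 -90.26] shift before [ -2.96  -7.93 103.69] after [  6.19  -2.05 103.83]
tcp [584.88 219.54 268.51] turn deg [ 0.38 -1.14 89.74] shift before [ -2.96  -7.93 103.69] after [ -6.19   2.05 103.83]
```

View pics/s4.png

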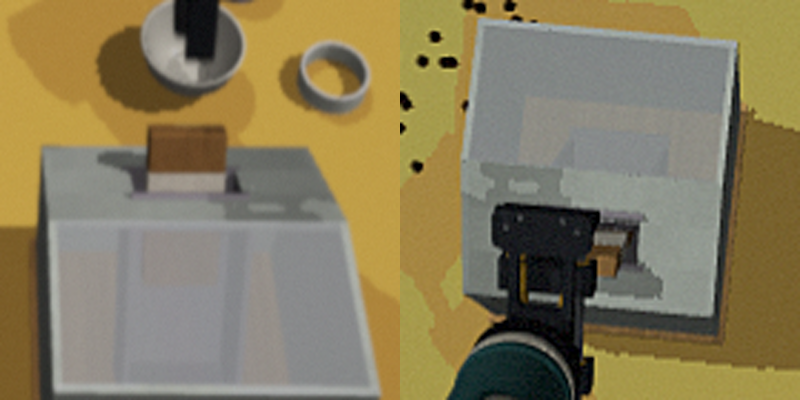

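The carton now stands in the mouth by itself, centred and about 35 mm out, with the flap held open. Next I turn the tool by 90°, shut the fingers and push the carton home.

```bash
python3 -m creep '[{"rx":0,"ry":0,"rz":-0.121,"x":0,"y":0,"z":0,"grip":-1},{"rx":0,"ry":0,"rz":-0.121,"x":0,"y":0,"z":0,"grip":-1},{"rx":0,"ry":0,"rz":-0.121,"x":0,"y":0,"z":0,"grip":-1},{"rx":0,"ry":0,"rz":-0.121,"x":0,"y":0,"z":0,"grip":-1},{"rx":0,"ry":0,"rz":-0.121,"x":0,"y":0,"z":0,"grip":-1}]' >/dev/null
python3 -m creep '[{"rx":0,"ry":0,"rz":-0.121,"x":0,"y":0,"z":0,"grip":-1},{"rx":0,"ry":0,"rz":-0.121,"x":0,"y":0,"z":0,"grip":-1},{"rx":0,"ry":0,"rz":-0.121,"x":0,"y":0,"z":0,"grip":-1},{"rx":0,"ry":0,"rz":-0.121,"x":0,"y":0,"z":0,"grip":-1},{"rx":0,"ry":0,"rz":-0.121,"x":0,"y":0,"z":0,"grip":-1}]' >/dev/null
python3 -m creep '[{"rx":0,"ry":0,"rz":-0.121,"x":0,"y":0,"z":0,"grip":-1},{"rx":0,"ry":0,"rz":-0.121,"x":0,"y":0,"z":0,"grip":-1},{"rx":0,"ry":0,"rz":-0.121,"x":0,"y":0,"z":0,"grip":-1},{"rx":0,"ry":0,"rz":0,"x":0,"y":0,"z":0,"grip":-1},{"rx":0,"ry":0,"rz":0,"x":0,"y":0,"z":0,"grip":-1}]'
python3 -c '
from h import *
print(sense()["q"]);ins(-45,-8,ext=0,turn=1)'
```

```text
time_s: 12.03
tcp_pos: [583.2, 217.6, 260.8]
eef_rot: [0.262, 0.053, 0.964, -0.012]
wrist_force: [-0.6, -0.1, -0.3]
finger_gap: 0.006
grip_force: 0.0
[ 0.46640105 -0.10461041  2.04678744 -0.39783725  0.78062844 -0.76882728]
tcp [583.22 217.63 260.78] turn deg [ 0.14  0.42 -0.23] shift before [ 0.45 -0.1  52.85] after [ 0.07  0.03 52.86]
```

```bash
python3 -m creep '[{"rx":0,"ry":0,"rz":0,"x":0,"y":0,"z":0.020,"grip":-1},{"rx":0,"ry":0,"rz":0,"x":0,"y":0,"z":0.020,"grip":-1},{"rx":0,"ry":0,"rz":0,"x":0,"y":0,"z":0.012,"grip":-1},{"rx":0,"ry":0,"rz":0,"x":0,"y":0,"z":0.006,"grip":-1},{"rx":0,"ry":0,"rz":0,"x":0,"y":0,"z":0.006,"grip":-1}]'
python3 -m creep '[{"rx":0,"ry":0,"rz":0,"x":0,"y":0,"z":0.006,"grip":-1},{"rx":0,"ry":0,"rz":0,"x":0,"y":0,"z":0.006,"grip":-1},{"rx":0,"ry":0,"rz":0,"x":0,"y":0,"z":0.006,"grip":-1},{"rx":0,"ry":0,"rz":0,"x":0,"y":0,"z":0.006,"grip":-1},{"rx":0,"ry":0,"rz":0,"x":0,"y":0,"z":0,"grip":-1}]'
python3 -c '
from h import *
ins(-9,-8,ext=0,turn=1);print("tool force",tool()[1].inv().apply(sense()["wrist_force"]))'
```

```text
time_s: 12.45
tcp_pos: [615.2, 214.1, 204.8]
eef_rot: [0.261, 0.052, 0.964, -0.013]
wrist_force: [-2.0, -0.1, 1.0]
finger_gap: 0.005
grip_force: 1.0
time_s: 12.87
tcp_pos: [627.8, 213.2, 184.6]
eef_rot: [0.262, 0.051, 0.964, -0.013]
wrist_force: [-0.4, 0.3, -0.2]
finger_gap: 0.007
grip_force: 0.0
tcp [627.81 213.19 184.58] turn deg [ 0.15  0.42 -0.03] shift before [ 0.78 -0.32  0.46] after [ 0.77 -0.32  0.46]
tool force [ 0.44  0.29 -0.05]
```

```bash
python3 -m creep '[{"rx":0,"ry":0,"rz":0,"x":0,"y":0,"z":0.006,"grip":-1},{"rx":0,"ry":0,"rz":0,"x":0,"y":0,"z":0.006,"grip":-1},{"rx":0,"ry":0,"rz":0,"x":0,"y":0,"z":0.006,"grip":-1},{"rx":0,"ry":0,"rz":0,"x":0,"y":0,"z":0,"grip":-1}]'
python3 -c '
from h import *
ins(9,-8,ext=0,turn=1);print("tool force",tool()[1].inv().apply(sense()["wrist_force"]))'
python3 -m creep '[{"rx":0,"ry":0,"rz":0,"x":0,"y":0,"z":0.006,"grip":-1},{"rx":0,"ry":0,"rz":0,"x":0,"y":0,"z":0.006,"grip":-1},{"rx":0,"ry":0,"rz":0,"x":0,"y":0,"z":0.006,"grip":-1},{"rx":0,"ry":0,"rz":0,"x":0,"y":0,"z":0,"grip":-1}]'
python3 -c '
from h import *
ins(27,-8,ext=0,turn=1);print("tool force",tool()[1].inv().apply(sense()["wrist_force"]))
a=grab_frame("scene")[190:350,340:520];b=grab_frame("top")[110:250,200:340]
f=lambda i:cv2.resize(i[:,:,::-1],(400,400),interpolation=cv2.INTER_CUBIC)
cv2.imwrite("pics/s5.png",np.hstack([f(a),f(b)]))'
```

```text
time_s: 13.2
tcp_pos: [636.9, 212.2, 168.9]
eef_rot: [0.262, 0.052, 0.964, -0.013]
wrist_force: [0.7, 0.1, 0.3]
finger_gap: 0.001
grip_force: 0.0
tcp [636.94 212.21 168.94] turn deg [ 0.14  0.41 -0.03] shift before [ 0.91 -0.32  0.31] after [ 0.91 -0.32  0.32]
tool force [-0.73  0.21  0.08]
time_s: 13.53
tcp_pos: [644.8, 211.0, 152.2]
eef_rot: [0.261, 0.052, 0.964, -0.013]
wrist_force: [-3.8, 1.7, 2.0]
finger_gap: 0.007
grip_force: 2.3
tcp [644.8  211.04 152.2 ] turn deg [ 0.08  0.27 -0.04] shift before [-0.59  0.01 -0.14] after [-0.59  0.01 -0.14]
tool force [ 2.42  1.31 -3.78]
```

View pics/s5.png

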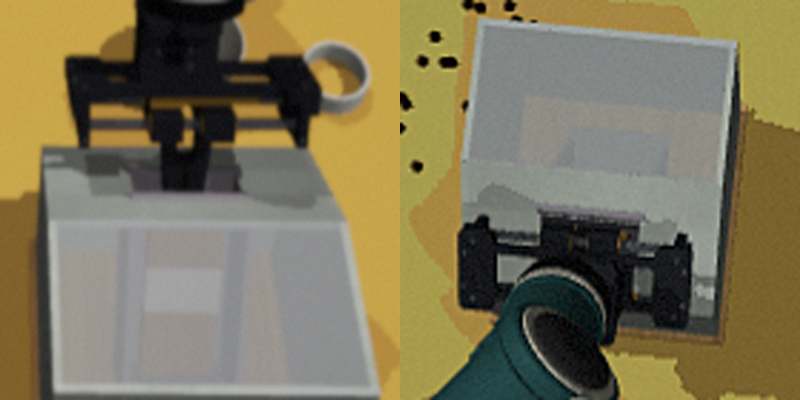

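The carton shows through the clear roof, well down the chute between its guides. The fingers have gone in under the flap. Pushing on to the stop.

```bash
python3 -m creep '[{"rx":0,"ry":0,"rz":0,"x":0,"y":0,"z":0.005,"grip":-1},{"rx":0,"ry":0,"rz":0,"x":0,"y":0,"z":0.005,"grip":-1},{"rx":0,"ry":0,"rz":0,"x":0,"y":0,"z":0,"grip":-1}]'
python3 -c '
from h import *
ins(37,-8,ext=0,turn=1);print("tool force",tool()[1].inv().apply(sense()["wrist_force"]))'
python3 -m creep '[{"rx":0,"ry":0,"rz":0,"x":0,"y":0,"z":0.003,"grip":-1},{"rx":0,"ry":0,"rz":0,"x":0,"y":0,"z":0.002,"grip":-1},{"rx":0,"ry":0,"rz":0,"x":0,"y":0,"z":0,"grip":-1}]'
python3 -c '
from h import *
ins(42,-8,ext=0,turn=1);print("tool force",tool()[1].inv().apply(sense()["wrist_force"]))'
```

```text
time_s: 13.88
tcp_pos: [649.9, 210.7, 144.5]
eef_rot: [0.261, 0.052, 0.964, -0.013]
wrist_force: [-3.8, 1.4, -0.1]
finger_gap: 0.004
grip_force: 1.7
tcp [649.94 210.75 144.54] turn deg [ 0.12  0.33 -0.03] shift before [ 0.04 -0.25  0.65] after [ 0.04 -0.25  0.65]
tool force [ 3.45  1.   -1.89]
time_s: 14.13
tcp_pos: [652.6, 210.5, 143.2]
eef_rot: [0.262, 0.052, 0.964, -0.013]
wrist_force: [-18.7, -1.0, 15.9]
finger_gap: 0.006
grip_force: 15.0
tcp [652.59 210.52 143.25] turn deg [ 0.09  0.43 -0.09] shift before [ 1.72 -0.31  3.19] after [ 1.69 -0.31  3.2 ]
tool force [  7.82  -2.93 -23.1 ]
```

At 38–39 mm deep the push force rose to 23 N, so the carton is against the stop. Withdrawing.

```bash
python3 -m creep '[{"rx":0,"ry":0,"rz":0,"x":0,"y":0,"z":-0.010,"grip":-1},{"rx":0,"ry":0,"rz":0,"x":0,"y":0,"z":-0.020,"grip":-1},{"rx":0,"ry":0,"rz":0,"x":0,"y":0,"z":-0.025,"grip":-1},{"rx":0,"ry":0,"rz":0,"x":0,"y":0,"z":-0.030,"grip":-1},{"rx":0,"ry":0,"rz":0,"x":0,"y":0,"z":-0.030,"grip":-1}]'
python3 -m creep '[{"rx":0,"ry":0,"rz":0,"x":0,"y":0,"z":-0.030,"grip":-1},{"rx":0,"ry":0,"rz":0,"x":0,"y":0,"z":-0.030,"grip":-1},{"rx":0,"ry":0,"rz":0,"x":0,"y":0,"z":-0.030,"grip":-1},{"rx":0,"ry":0,"rz":0,"x":0,"y":0,"z":-0.010,"grip":-1},{"rx":0,"ry":0,"rz":0,"x":0,"y":0,"z":0,"grip":-1}]'
python3 -c '
from h import *
a=grab_frame("scene")[190:350,340:520];b=grab_frame("top")[110:250,200:340]
f=lambda i:cv2.resize(i[:,:,::-1],(400,400),interpolation=cv2.INTER_CUBIC)
cv2.imwrite("pics/s6.png",np.hstack([f(a),f(b)]))'
```

```text
time_s: 14.55
tcp_pos: [594.7, 216.1, 241.0]
eef_rot: [0.262, 0.052, 0.964, -0.013]
wrist_force: [0.9, 0.4, -0.0]
finger_gap: 0.003
grip_force: 0.0
time_s: 14.97
tcp_pos: [545.9, 222.7, 331.3]
eef_rot: [0.265, 0.052, 0.963, -0.011]
wrist_force: [-0.1, 0.8, -0.2]
finger_gap: 0.005
grip_force: 0.0
```

View pics/s6.png

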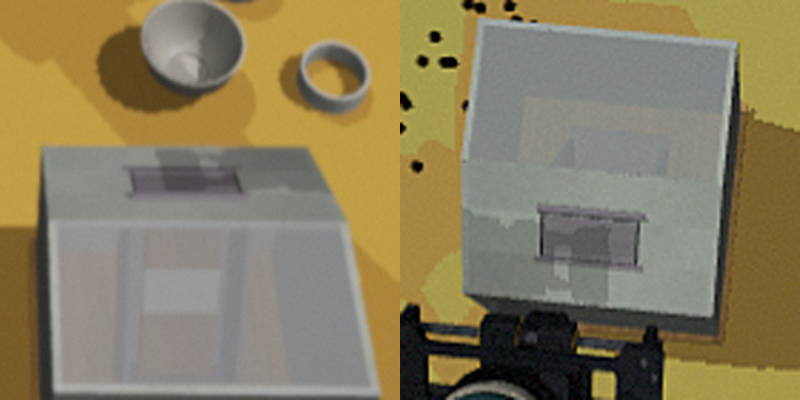

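The flap is shut again over the whole mouth. The carton lies in the chute, the bowl and white cutter are where they were, and the gripper is clear.

```bash
python3 -c '
from rig import *
print(close_job())'
```

```text
the job is handed in; nothing more can be done
None
```

The tall carton is in the keeper, pushed against the stop, with the flap shut behind it; I handed the job in at about 15 s, the arm was clear, and the hand-in gave no verdict.

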